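# Move a charged cell from the charger into the tester

## Robot

A 7-joint arm with a two-finger parallel gripper is mounted at the origin on the work surface. World frame = base frame: x ahead of the robot, y to its left, z up, the work surface at z = 0. Lengths are in m, angles in rad, forces in N, time in s.
With the tool pointing down it reaches from about 0.4 to 0.925 m from the base axis. Payload 4.1 kg.
Tool frame: the origin (TCP) lies between the finger pads; the fingertips stand 17 mm ahead of it and the grasp point (between the pads) lies 2 mm behind it; z points along the fingers, y is the direction in which the jaws open and shut (so a half turn about z gives the same grasp; the last joint's range is limited). The gripper opens to 85 mm and grips with 20 to 120 N. Pads are 22 mm wide; open, the fingers measure 114 mm over their backs; the gripper's body (76 mm by 85 mm) begins 54 mm behind the grasp point. The pads swing forward as they close: fully open they stand 13 mm farther back than shut.
Start: joints at [1.166, 0.398, 0.045, 1.537, -0.019, 1.207, -0.051], TCP at [0.196, -0.62, 0.248] pointing down, gripper open.
Joint ranges: [-2.82, 2.82], [-0.49, 2.23], [-1.37, 1.46], [0, 2.46], [-1.36, 4.5], [0.23, 2], [-2.94, 2.94]. Speed limits (rad/s): [2.57, 2.57, 3.14, 3.14, 3.14, 3.14, 3.14].

## Interface

Orientations are given as a rotation vector (axis times angle).
In Python, from station import r, eoat, inverse_kinematics, optics gives the robot as it stands. Calls block until the motion is done:
- r.move_pose(position, orientation): joint-space move of the TCP to a pose.
- r.line_to(position, speed=0.15, rotation=None): straight line of the TCP; rotation=None keeps the orientation; speed is the mean speed in m/s.
- r.set_joints(angles): joint-space move.
- eoat.gripper_to(opening, grasp_force=None): finger opening in m; grasp_force is the grip in N (None keeps the last); returns when the fingers have stopped.
- r.dwell(seconds).
- inverse_kinematics(position, orientation): joint angles nearest the present ones, or None.
- r.sense(): the state.
- optics.grab_frame(name): name is "scene" or "top"; returns (picture, depth): 384x512x3 uint8, red, green, blue; 384x512 float32, m along the optical axis (not along the pixel's ray), 0 where there is no reading.
- optics.camera_model(name): a dict with "fov_y" (degrees; the focal length in pixels is half the picture's height over the tangent of half this angle, whatever the lens; pixels are square), "cx", "cy" (the principal point, pixels), "k1" (the pictures are not rectified: a ray, as slopes to the right and down, at radius r is drawn at 1 + k1 r^2 times it, then the intrinsics apply), "eye" and "rotation" of the camera in the world. Camera axes: x right, y up, looking along -z (the intrinsics and any distortion apply to the point x, -y, -z); pixel columns grow to the right and rows downward; lengths in m; the calibration is good to about 2 mm. A picture is of the moment at which its call begins. camera_model takes no time and is no camera call.
A pose or a line that the arm cannot do raises r.Unreachable and nothing moves.
- r.sign_off(): hands the job in, once; it reports no verdict.
The state is a dict: "t": time; "joint_pos": joint angles; "dq": joint speeds; "effort": joint torques, N m; "position": TCP position; "ee_rot": TCP orientation; "force": force on the tool from outside, world axes, zero at the start; "ft_torque": the same for the moment, N m; "grip_width": finger opening in m.
Only numpy, scipy, OpenCV 4.12 (cv2) and the standard library are available. Lean on these libraries where they do the work, as an engineer would, in place of code of your own. Each camera call takes 0.05 s, during which the arm holds its last target.

## Task

Pull the orange power cell straight up out of the charger and load it into the bore of the tester: tip it some 15 degrees so that one edge of its foot goes into the mouth of the bore first, then straighten it and slide it fully home without dropping it. Let go of it, then press the green start button right down and come away. Leave the other cells in the charger and everything else on the bench where it stands.

Things in the scene. Friction and masses are not known exactly. Their poses are not given: they have to be found in the camera images.
- cell_mid (a point): Centre of the orange power cell, a loose upright cylinder 32 mm in diameter and 140 mm long, about 0.3 kg, orange all over, with a white band 14 to 22 mm below its top and a small steel disc on top. Its z axis runs along the cell, to the end with the disc; the point is 70 mm above the foot. The edges of both ends have a chamfer 3 mm long and 2.5 mm wide. It starts in one of the charger's three wells, its foot on the floor of the well, its top 50 mm out of the well.
- cell_foot (a point): Centre of the flat lower end of the orange cell, 70 mm below cell_mid along its axis.
- charger: Fixed grey block 75 mm (its x) by 165 mm (its y) by 102 mm high, origin under its centre. Three round wells in a row along its y axis, at y = -50, 0 and +50 mm, 34 mm in diameter and 90 mm deep (floor 12 mm above the table). The cells fill all three, in any order, with only 18 mm between neighbours along the row; beside the row (along its x) the space is free, so the fingers should close along its x.
- tester: Fixed cell tester, origin under its centre. Its white deck, 77 mm high, runs from x = -85 to 85 mm and y = -100 to 45 mm; beside it a grey console with a meter on top, 130 mm high with knobs to 144 mm, runs from y = 45 to 100 mm over the same x.
- bore (a point): Centre of the mouth of the tester's bore, in the deck at x = 40, y = -40 mm of the tester, 77 mm above the table, with the tester's axes (z up) and a flat black ring round it. The bore is round, upright, 33.5 mm in diameter (1.5 mm wider than the cell), 65 mm deep, with a sharp mouth. A cell fully home stands 75 mm out of it.
- start_top (a point): Centre of the top of the green start button, 30 mm in diameter, on the tester's deck, 95 mm from the bore to the tester's -x.
- start (a joint): Travel of the start button: 0 up, 0.006 m fully down; it presses straight down against a spring, 5 N at the bottom, and springs back.
- cell_green_mid (a point): Centre of the green cell, a bystander in the charger, same size as the orange one.
- cell_grey_mid (a point): Centre of the dark grey cell, a bystander in the charger, same size as the orange one.
- can_mid (a point): Centre of a loose upright spray can, 52 mm in diameter, 200 mm high: a bystander between charger and tester.
- jar_mid (a point): Centre of a loose glass jar with a steel lid, 70 mm in diameter, 90 mm high: a bystander between charger and tester, on the robot's side.
- meter_mid (a point): Centre of a loose grey hand-held meter lying flat, 170 (its x) by 85 by 36 mm, 43 mm to the top of its dial: a bystander.
- driver_grip (a point): Handle of a loose screwdriver, 180 mm long, lying on the table near the robot: a bystander.
Things that resemble listed ones, but are neither listed nor needed, are in the scene too. Of the things that look like the part that bears cell_mid, the smallest one is meant.

How it is judged:
On the way, in this order (a step that is already met when the one before it is completed fails the run):
1. the orange cell is lifted clear out of its well, still upright within 20 degrees (height (world z) of cell_foot above 0.11 m and angle between cell_mid's own z axis and vertical below 0.35 rad), for 0.1 s.
2. the cell is started in the bore tilted: one edge of its foot is below the mouth while the cell leans 7 to 35 degrees (angle between cell_mid's own z axis and vertical between 0.12 and 0.61 rad and horizontal distance between cell_foot and bore below 0.014 m and z of cell_foot in the frame of bore between -0.015 and 0.0005 m), for 0.05 s.
3. the cell is fully home and upright in the bore, and let go (z of cell_foot in the frame of bore below -0.061 m and horizontal distance between cell_foot and bore below 0.004 m and angle between cell_mid's own z axis and vertical below 0.05 rad and contact force between the fingers and cell below 0.1 N), for 0.2 s.
4. the start button is pressed right down with the cell home (z of cell_foot in the frame of bore below -0.061 m and horizontal distance between cell_foot and bore below 0.004 m and angle between cell_mid's own z axis and vertical below 0.05 rad and value of joint start above 0.0048 m), for 0.05 s.
At the end, for the whole second after the job is handed in: The orange cell stands at rest in the tester's bore, its foot at least 61 mm below the mouth and within 4 mm of the axis, upright within 3 degrees; the start button is up again; the other cells, can, jar, meter and screwdriver are within 20 mm of where they started (z of cell_foot in the frame of bore below -0.061 m and horizontal distance between cell_foot and bore below 0.004 m and angle between cell_mid's own z axis and vertical below 0.05 rad and linear speed of cell below 0.02 m/s and value of joint start below 0.002 m and distance of each of cell_green_mid, cell_grey_mid, can_mid, jar_mid, meter_mid, driver_grip from where it was at the start of the episode below 0.02 m); the robot touches nothing.
It fails at once if the cell is let fall in the bore (faster than 0.35 m/s) (horizontal distance between cell_foot and bore below 0.015 m and z of cell_foot in the frame of bore below 0 m and linear speed of cell above 0.35 m/s).
It fails at once if a bystander is moved by more than 30 mm (distance of any of cell_green_mid, cell_grey_mid, can_mid, jar_mid, meter_mid, driver_grip from where it was at the start of the episode above 0.03 m).
It also fails if it takes over 59 s, if anything falls off the work surface, if the arm or the gripper's body presses on something with over 40 N, if the wrist force passes 120 N, or if a joint passes its speed limit or range.

## Working session

There is one attempt and no reset: what is moved stays moved. The work goes in short steps, each a Python script; the robot and the scene stay as the last script left them, time stands still between calls to the robot, and variables do not carry over. Pictures are saved under pics/ and viewed, and the job is handed in when it is done.

```bash
ls; mkdir -p pics; python3 - <<'E'
from station import r, eoat, inverse_kinematics, optics
import cv2,numpy as np
print(r.sense())
for n in("scene","top"):
    p,d=optics.grab_frame(n); cv2.imwrite(f"pics/{n}0.png",p[:,:,::-1]); np.save(f"pics/{n}0p.npy",p);np.save(f"pics/{n}0d.npy",d); print(n,optics.camera_model(n))
E
```

```text
pics
{'t': 0.0, 'joint_pos': array([ 1.16600453,  0.3992299 ,  0.0450227 ,  1.53786174, -0.01869573,
        1.20686574, -0.05067762]), 'dq': array([-1.41545795e-03,  5.94289032e-04, -1.49937249e-03,  2.07183075e-03,
        9.29192620e-05,  5.58320183e-05, -1.68910996e-03]), 'effort': array([ 1.06466541e-03, -4.75121605e+01,  1.36481747e+00, -2.54222345e+01,
        1.15414563e-02,  9.34620621e-03,  1.53177626e-05]), 'position': array([ 0.19553506, -0.61928122,  0.24724681]), 'ee_rot': array([-3.10303499e+00, -4.78406113e-01,  6.74644215e-04]), 'force': array([-1.15666903, -0.39039468, -0.1057277 ]), 'ft_torque': array([ 0.03139816,  0.03716375, -0.03349655]), 'grip_width': 0.08543536636328813}
scene {'fov_y': 43.071603506110314, 'cx': 261.5649449943295, 'cy': 193.79261322424506, 'k1': -0.013948900327032155, 'eye': array([ 1.39672169, -0.06777888,  0.92515137]), 'rotation': array([0.62205868, 0.67116525, 1.49187436])}
top {'fov_y': 45.82371750522481, 'cx': 260.2838963342794, 'cy': 194.1096321462648, 'k1': -0.11818617105541764, 'eye': array([ 0.40211356, -0.09211869,  1.51037327]), 'rotation': array([ 0.04511994, -0.06669382, -1.59810624])}
```

View pics/scene0.png

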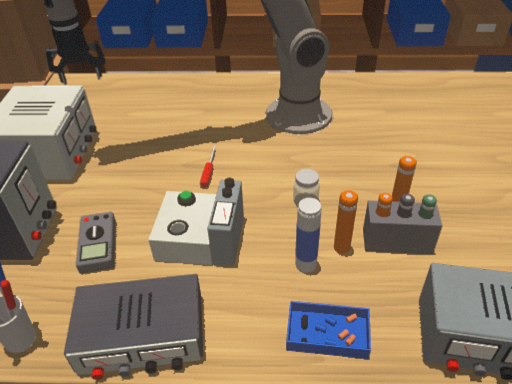

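View pics/top0.png

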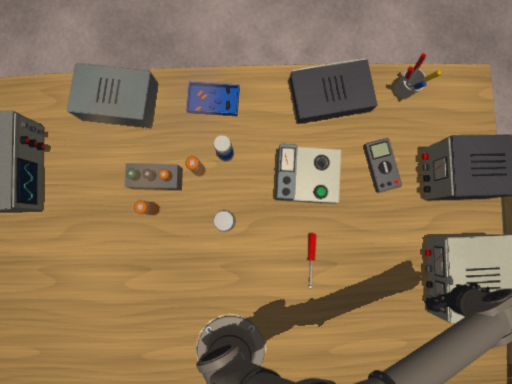

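```bash
cat > h.py <<'E'
import numpy as np, cv2
from scipy.spatial.transform import Rotation as R
from station import r, eoat, inverse_kinematics, optics
def K(m):
    f=192/np.tan(np.radians(m['fov_y'])/2); return np.array([[f,0,m['cx']],[0,f,m['cy']],[0,0,1.]])
def rays(m,uv):
    # note drawn = (1+k1 r^2)*slope
    x=cv2.undistortPoints(np.asarray(uv,float).reshape(-1,1,2),K(m),np.array([m['k1'],0,0,0,0]),None,None,None) if 0 else cv2.undistortPointsIter(np.asarray(uv,float).reshape(-1,1,2),K(m),np.array([m['k1'],0,0,0.]),None,None,(3,50,1e-10))
    x=x.reshape(-1,2); d=np.c_[x[:,0],-x[:,1],-np.ones(len(x))]
    return R.from_rotvec(m['rotation']).apply(d)
def plane(m,uv,z):
    d=rays(m,uv); return m['eye']+d*((z-m['eye'][2])/d[:,2])[:,None]
def cloud(m,d):
    v,u=np.mgrid[0:384,0:512]; D=rays(m,np.c_[u.ravel(),v.ravel()])
    return (m['eye']+D*d.ravel()[:,None]).reshape(384,512,3)
def proj(m,P):
    c=R.from_rotvec(m['rotation']).inv().apply(np.atleast_2d(P)-m['eye']); c=c*[1,-1,-1]
    return cv2.projectPoints(c,np.zeros(3),np.zeros(3),K(m),np.array([m['k1'],0,0,0.]))[0].reshape(-1,2)
def circ(P):
    A=np.c_[2*P[:,:2],np.ones(len(P))]; s=np.linalg.lstsq(A,(P[:,:2]**2).sum(1),rcond=None)[0]
    return s[:2],np.sqrt(s[2]+s[0]**2+s[1]**2)
E
cat > a.py <<'E'
from h import *
for n in("top","scene"):
    m=optics.camera_model(n);p=np.load(f"pics/{n}0p.npy");d=np.load(f"pics/{n}0d.npy");C=cloud(m,d)
    hsv=cv2.cvtColor(p,cv2.COLOR_RGB2HSV);z=C[...,2]
    print(n,'table z',np.median(z[300:310,100:180]) if n=='top' else np.median(z[120:130,200:250]))
    def comps(mask,lab,amin=15):
        k,L,st,ce=cv2.connectedComponentsWithStats(mask.astype(np.uint8))
        for i in range(1,k):
            if st[i,4]>=amin:
                q=C[L==i]; print(lab,st[i],ce[i].round(1),'med',np.median(q,0).round(4),'zmax',np.percentile(q[:,2],98).round(4))
    S,H,V=hsv[...,1],hsv[...,0],hsv[...,2]
    comps((H<14)&(S>170)&(V>110)&(C[...,0]>.1),'orange')
    comps((H>45)&(H<90)&(S>60),'green')
    comps((z>.07)&(z<.085)&(C[...,1]<0.05)&(C[...,0]<.75)&(C[...,0]>.3),'deck',200)
    comps((z>.097)&(z<.107),'charger',100)
    comps((z>.125)&(z<.145),'console/cells',20)
    comps((z>.145)&(z<.157),'celltops',20)
    comps((z>.16)&(z<.215)&(C[...,1]>-.3)&(C[...,0]>.3),'tall',20)
E
python3 a.py
python3 - <<'E'
import cv2
p=cv2.imread('pics/top0.png')
a=cv2.resize(p[110:230,110:360],None,fx=3.2,fy=3.2,interpolation=cv2.INTER_CUBIC);cv2.imwrite('pics/top0z.png',a)
p=cv2.imread('pics/scene0.png')
a=cv2.resize(p[140:290,140:450],None,fx=2.5,fy=2.5,interpolation=cv2.INTER_CUBIC);cv2.imwrite('pics/scene0z.png',a)
E
```

```text
top table z -0.00043085433440415155
orange [408  66   5   5  18] [410.1  68.3] med [ 0.8635 -0.5743  0.2058] zmax 0.2104
orange [424 153   3   7  19] [424.9 156. ] med [ 0.6137 -0.6543  0.0697] zmax 0.077
orange [187 157  12  13  69] [193.5 162.7] med [0.5935 0.0814 0.1804] zmax 0.1861
orange [159 170  10   9  30] [162.1 173.1] med [0.5723 0.1847 0.1509] zmax 0.1564
orange [136 201  11  10  34] [140.7 204.8] med [0.4769 0.2398 0.1803] zmax 0.1834
orange [308 233   8  28 206] [311.5 246.4] med [ 0.3326 -0.2765  0.0225] zmax 0.0301
green [ 24 165   9  19  46] [ 28.3 174.7] med [0.5827 0.6195 0.1206] zmax 0.2887
green [127 169   8   9  37] [130.3 172.5] med [0.5757 0.2805 0.1513] zmax 0.1564
green [ 24 185   9  15  34] [ 28.9 192.9] med [0.5251 0.6187 0.1144] zmax 0.147
green [316 186  11  11  89] [320.8 191.2] med [ 0.5063 -0.3028  0.0967] zmax 0.1047
deck [ 293  147   48   56 2046] [317.1 174.4] med [ 0.5615 -0.2913  0.0773] zmax 0.0834
charger [124 163  54  26 811] [151.3 175.7] med [0.5627 0.2248 0.1016] zmax 0.1064
console/cells [  67   63   84   57 3578] [108.6  90.8] med [0.8387 
[... 7435 characters left out ...]
0.5715 0.1786 0.1528] zmax 0.156
celltops [400 193  15  12 129] [407.3 198.6] med [0.5744 0.2273 0.1528] zmax 0.1562
celltops [422 194  15  12 128] [429.5 199.5] med [0.5762 0.2778 0.1531] zmax 0.1565
celltops [339 206  18   9  65] [347.3 210.1] med [0.6114 0.0874 0.1505] zmax 0.1568
celltops [297 222  24  11  96] [308.  227.9] med [ 0.6685 -0.0044  0.1506] zmax 0.1568
celltops [  5 298  10   8  34] [  9.9 301.9] med [ 0.8688 -0.582   0.1508] zmax 0.1561
tall [398 155  19  18 257] [407.  163.6] med [0.4772 0.2407 0.1799] zmax 0.1851
tall [339 190  19  20 296] [348.1 199.1] med [0.604  0.0864 0.1802] zmax 0.185
tall [297 198  24  30 607] [308.8 212. ] med [ 0.6611 -0.0039  0.1955] zmax 0.2039
```

View pics/top0z.png

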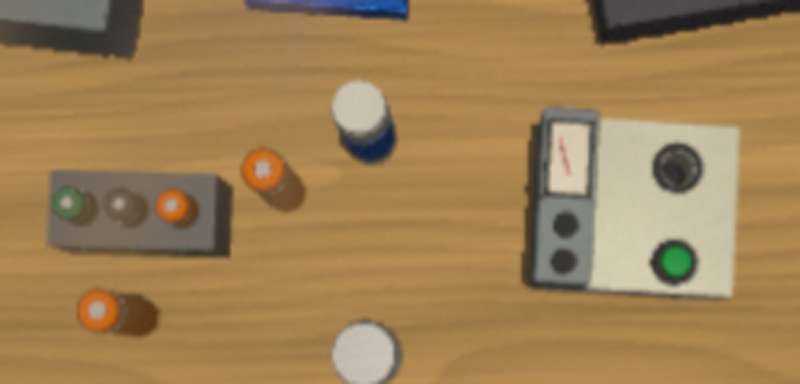

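View pics/scene0z.png

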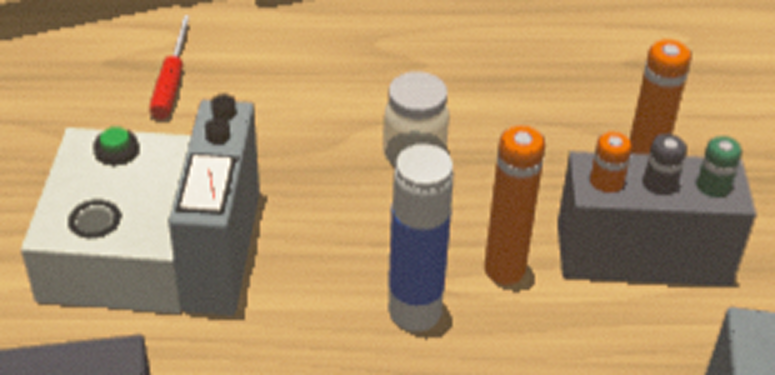

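```bash
cat > b.py <<'E'
from h import *
def ell(mask,m,z,near,lab):
    k,L,st,ce=cv2.connectedComponentsWithStats(mask.astype(np.uint8))
    n0=proj(m,near)[0]; i=1+np.argmin(np.linalg.norm(ce[1:]-n0+0*st[1:,:2]*1.0,axis=1)-0.02*np.minimum(st[1:,4],200))
    c,_=cv2.findContours((L==i).astype(np.uint8),cv2.RETR_EXTERNAL,cv2.CHAIN_APPROX_NONE)
    q=plane(m,c[0].reshape(-1,2),z); cc,rr=circ(q)
    print(lab,ce[i].round(1),st[i,4],'centroid->',plane(m,[ce[i]],z)[0][:2].round(4),'circle',cc.round(4),rr.round(4))
for n in("top","scene"):
    m=optics.camera_model(n);p=np.load(f"pics/{n}0p.npy");d=np.load(f"pics/{n}0d.npy");C=cloud(m,d)
    hsv=cv2.cvtColor(p,cv2.COLOR_RGB2HSV);H,S,V=[hsv[...,i].astype(int) for i in range(3)];z=C[...,2]
    print(n)
    for nm,y in(('orange',.179),('grey',.227),('green',.277)):
        u,v=proj(m,[.57,y,.152])[0].round().astype(int)
        w=V[v-6:v+7,u-6:u+7];print(nm,u,v); 
        if nm=='orange':
            print(S[v-7:v+8,u-8:u+9])
        # whole top (z>.146)
        M=(z>.143)&(z<.162); M2=np.zeros_like(M);M2[v-11:v+12,u-11:u+12]=M[v-11:v+12,u-11:u+12]
        ell(M2,m,.151,[.57,y,.152],nm+' top')
        D=np.zeros_like(M);b=np.s_[v-6:v+7,u-6:u+7]
        D[b]=(S[b]<90)&(V[b]>150)&(z[b]>.145) if nm!='grey' else (V[b]>130)&(z[b]>.145)
        ell(D,m,.152,[.57,y,.152],nm+' disc')
    u,v=proj(m,[.6,-.31,.077])[0].round().astype(int);b=np.s_[v-22:v+23,u-22:u+23]
    D=np.zeros(V.shape,bool);D[b]=V[b]<120
    ell(D,m,.077,[.6,-.31,.077],'ring')
    D=(H>45)&(H<90)&(S>90)
    ell(D,m,.095,[.507,-.302,.097],'btn'); print('btn z',np.median(z[D&(C[...,1]<0)&(C[...,1]>-.5)]))
    # deck+console edges
    M=(((z>.07)&(z<.085))|(z>.12)&(z<.137)); 
    for lab,lo,hi,y0,y1 in(('deck',.070,.085,-.40,-.2),('console',.122,.14,-.24,-.15),('charger',.097,.108,.12,.33)):
        M=((z>lo)&(z<hi)&(C[...,1]>y0)&(C[...,1]<y1)&(C[...,0]>.4)&(C[...,0]<.75)).astype(np.uint8)
        if lab=='charger': M=cv2.morphologyEx(M,cv2.MORPH_CLOSE,np.ones((15,15)))
        k,L,st,ce=cv2.connectedComponentsWithStats(M);i=1+np.argmax(st[1:,4])
        c=cv2.findContours((L==i).astype(np.uint8),0,1)[0][0].reshape(-1,2)
        q=plane(m,c,{'deck':.077,'console':.13,'charger':.102}[lab])[:,:2]
        rc=cv2.minAreaRect((q*1000).astype(np.float32));print(lab,rc)
E
python3 b.py
```

```text
top
orange 163 173
[[ 62  62  62  62  61  58  59  57  57  55  51  51  47  46  48  46  44]
 [ 63  64  62  64  60  59  61  57  55  57  55  49  51  46  48  44  44]
 [ 62  63  62  62  59  60  67  77  80  82  70  56  49  47  45  44  44]
 [ 62  62  63  60  62  78 119 153 168 169 142 100  64  51  46  42  42]
 [ 65  64  62  64  84 133 183 209 212 218 210 187 136  81  53  46  42]
 [ 69  62  65  73 134 194 206 185 164 181 212 231 205 157  99  59  46]
 [ 80  68  64  93 171 209 181 115  76 106 170 221 223 194 149 109  63]
 [ 96  71  66 109 189 205 143  70  43  51 122 206 239 211 170 154 105]
 [107  76  68 109 189 202 127  61  43  51 112 200 233 216 163 161 140]
 [108  77  65 100 178 209 162 101  76  97 161 222 236 207 158 164 145]
 [107  76  62  84 155 208 206 182 173 191 222 242 224 182 145 159 146]
 [ 98  67  57  61 100 169 210 218 224 228 235 226 191 147 138 158 129]
 [ 80  62  59  53  57  98 152 189 220 217 207 191 161 119 141 145  87]
 [ 67  56  57  49  53  53  72 103 143 159 160 152 138 150 149 105  49]
 [ 57  57  53  51  49  49  52  55  61  88 113 134 139 128  92  47  37]]
orange top [163
[... 2467 characters left out ...]
77
green 429 198
green top [429.3 199.8] 139 centroid-> [0.5754 0.2778] circle [0.575  0.2779] 0.0176
green disc [429.8 197.7] 20 centroid-> [0.5694 0.28  ] circle [0.5695 0.28  ] 0.0059
ring [177.3 227.8] 205 centroid-> [ 0.5998 -0.3111] circle [ 0.5977 -0.3112] 0.0235
btn [185.5 195.2] 91 centroid-> [ 0.5041 -0.3029] circle [ 0.5041 -0.303 ] 0.0153
btn z 0.09993176133349868
deck ((563.983154296875, -280.93450927734375), (176.48509216308594, 180.17259216308594), 85.21109771728516)
console ((572.9968872070312, -194.89610290527344), (56.6842155456543, 178.48239135742188), 85.5007095336914)
charger ((538.3193359375, 230.98974609375), (167.26287841796875, 151.58470153808594), 86.55025482177734)
```

```bash
cat >> h.py <<'E'
def down(yaw, tilt=0, ax=(1,0,0)):
    """tool z down, tool y axis horizontal at angle yaw from world x; then tilt about world axis ax"""
    y=np.array([np.cos(yaw),np.sin(yaw),0]);z=np.array([0,0,-1.]);x=np.cross(y,z)
    M=R.from_matrix(np.c_[x,y,z]); return (R.from_rotvec(tilt*np.array(ax))*M)
def st(l=''):
    s=r.sense();print(l,'t%.2f'%s['t'],'p',s['position'].round(4),'rv',s['ee_rot'].round(3),'F',s['force'].round(1),'M',s['ft_torque'].round(2),'w%.4f'%s['grip_width']);return s
E
python3 - <<'E'
from h import *
print(R.from_rotvec(r.sense()['ee_rot']).as_matrix().round(2))
yc=-.05
for k in(0,np.pi):
    o=down(yc+k)
    for P in([.568,.179,.38],[.568,.179,.13],[.6,-.311,.35],[.6,-.311,.126]):
        print(k,P,inverse_kinematics(P,o.as_rotvec()))
    for t in(.262,-.262):
        for ax in((0,1,0),(1,0,0)):
            print(k,t,ax,inverse_kinematics([.6,-.311,.25],down(yc+k,t,ax).as_rotvec()))
E
```

```text
[[ 0.95  0.3  -0.  ]
 [ 0.3  -0.95  0.  ]
 [-0.   -0.   -1.  ]]
0 [0.568, 0.179, 0.38] [ 0.37915796  0.36475123 -1.02390848  1.45149861  0.31046749  1.49773103
 -0.68748256]
0 [0.568, 0.179, 0.13] [ 0.36955919  0.61454962 -1.02744975  1.77371338  0.58808554  1.09658405
 -0.91021645]
0 [0.6, -0.311, 0.35] [ 0.65062955  0.41288798 -0.34748413  1.30823789  0.13818898  1.44385191
  0.26270398]
0 [0.6, -0.311, 0.126] [ 0.65587943  0.56567406 -0.34297618  1.58272487  0.21182824  1.03001918
  0.20281818]
0 0.262 (0, 1, 0) [ 0.5537431   0.60244385 -0.30476433  1.25322753  0.24205582  1.56561891
  0.1957149 ]
0 0.262 (1, 0, 0) [ 0.77410174  0.55022675 -0.39270997  1.35066018 -0.03755666  1.38483771
  0.38256319]
0 -0.262 (0, 1, 0) [ 0.77839926  0.34186427 -0.39292754  1.65552178  0.02811664  0.92835703
  0.35753083]
0 -0.262 (1, 0, 0) [ 0.53052332  0.40350648 -0.31577211  1.56119636  0.41217349  1.16185871
  0.03290001]
3.141592653589793 [0.568, 0.179, 0.38] [ 0.45129015  0.41137566 -1.15528624  1.44997812  0.37502918  1.52101128
  2.40112079]
3.141592653589793 [0.568, 0.179, 0.13] [ 0.43905507  0.68492542 -1.15637744  1.77222674  0.68566146  1.15433623
  2.15682166]
3.141592653589793 [0.6, -0.311, 0.35] [ 0.32948509  0.39958959  0.12508099  1.31885213 -0.04906681  1.42612605
 -2.73971023]
3.141592653589793 [0.6, -0.311, 0.126] [ 0.27191374  0.55708166  0.20338276  1.59488777 -0.12704004  1.00260236
 -2.677759  ]
3.141592653589793 0.262 (0, 1, 0) [ 0.2662053   0.59603262  0.17256715  1.26393112  0.00954257  1.52847025
 -2.77203459]
3.141592653589793 0.262 (1, 0, 0) [ 0.40093471  0.53457669  0.18610107  1.36356636 -0.31898133  1.40522659
 -2.54588468]
3.141592653589793 -0.262 (0, 1, 0) [ 0.36387975  0.32420399  0.13557748  1.66734182 -0.20601961  0.92961744
 -2.5991249 ]
3.141592653589793 -0.262 (1, 0, 0) [-0.47219034  0.73779973  1.26450883  1.58857228 -0.53541869  1.15534698
 -2.36775762]
```

```bash
python3 - <<'E'
from h import *
o=down(-.05).as_rotvec()
p=r.sense()['position']
r.line_to([p[0],p[1],.40],speed=.25)
r.move_pose([.568,.179,.38],o); st('above')
r.line_to([.568,.179,.22],speed=.2,rotation=o); st()
p,d=optics.grab_frame('top'); cv2.imwrite('pics/top1.png',cv2.resize(p[110:230,90:290],None,fx=4,fy=4)[:,:,::-1])
p,d=optics.grab_frame('scene'); cv2.imwrite('pics/sc1.png',cv2.resize(p[100:290,280:480],None,fx=3,fy=3)[:,:,::-1])
E
```

```text
above t3.94 p [0.5685 0.1779 0.3798] rv [ 2.278e+00  2.163e+00 -1.000e-03] F [ 0.4  0.1 -0.3] M [-0.02  0.02  0.04] w0.0853
 t4.89 p [0.5688 0.1796 0.2213] rv [2.276 2.165 0.003] F [ 0.2  0.7 -0.4] M [-0.03 -0.04  0.02] w0.0852
```

View pics/sc1.png

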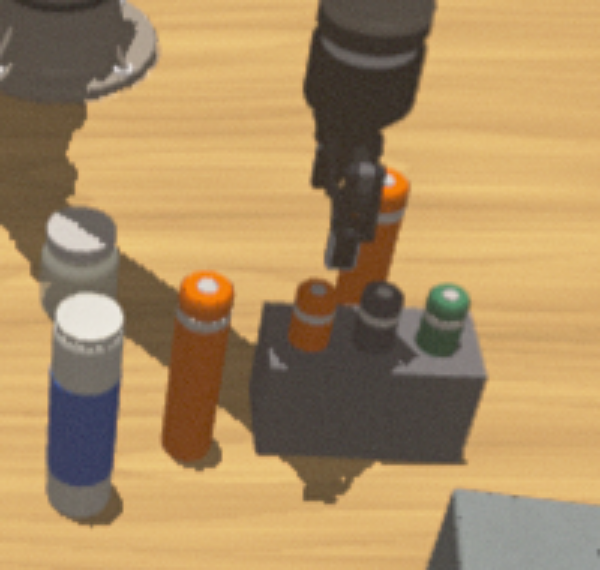

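View pics/top1.png

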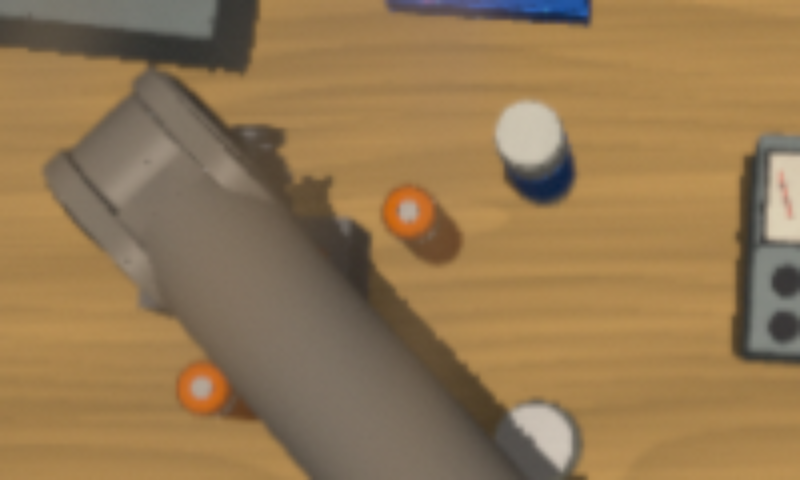

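```bash
python3 - <<'E'
from h import *
o=down(-.05).as_rotvec()
r.line_to([.568,.179,.126],speed=.12,rotation=o); st()
p,d=optics.grab_frame('scene'); cv2.imwrite('pics/sc2.png',cv2.resize(p[100:290,280:480],None,fx=3,fy=3)[:,:,::-1])
eoat.gripper_to(.045,20);st('near')
eoat.gripper_to(.0,20);st('closed')
r.dwell(.2);st()
E
```

```text
t5.92 p [0.5686 0.1795 0.1268] rv [2.276e+00 2.165e+00 2.000e-03] F [-0.2 -0.3  1.1] M [ 0.02  0.01 -0.02] w0.0854
near t6.45 p [0.568  0.179  0.1261] rv [ 2.276  2.165 -0.   ] F [-0.5  0.1 -0.7] M [0.04 0.03 0.  ] w0.0451
closed t6.71 p [0.568  0.179  0.1261] rv [ 2.276  2.165 -0.   ] F [-0.7 -0.4  0.5] M [-0.01  0.03  0.01] w0.0316
 t6.91 p [0.568  0.179  0.1261] rv [ 2.276  2.165 -0.   ] F [-0.5 -0.8  1.8] M [-0.06  0.15 -0.05] w0.0312
```

View pics/sc2.png

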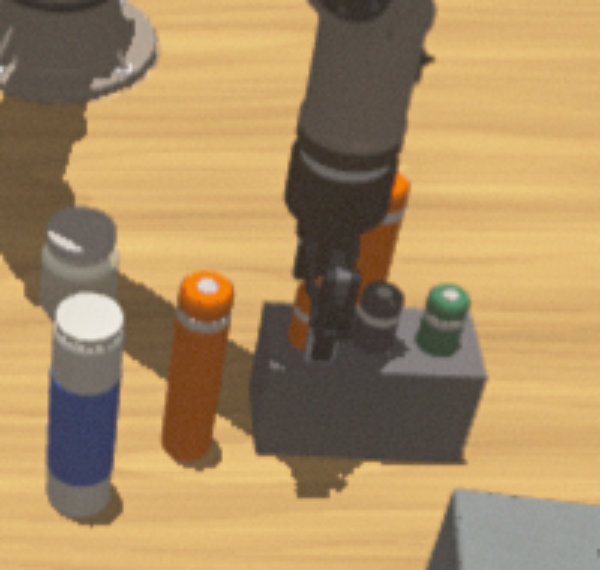

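```bash
python3 - <<'E'
from h import *
eoat.gripper_to(.0,70);st('grip')
o=down(-.05).as_rotvec()
r.line_to([.568,.179,.15],speed=.05,rotation=o);st()
r.line_to([.568,.179,.25],speed=.12,rotation=o);st()
r.line_to([.568,.179,.385],speed=.2,rotation=o);st('lifted')
r.move_pose([.60,-.20,.385],down(-.085).as_rotvec());st('trans')
for n in('scene','top'):
    p,d=optics.grab_frame(n); cv2.imwrite(f'pics/{n}3.png',p[:,:,::-1]);np.save(f'pics/{n}3d.npy',d);np.save(f'pics/{n}3p.npy',p)
E
```

```text
grip t7.12 p [0.5681 0.1792 0.1263] rv [2.276e+00 2.165e+00 1.000e-03] F [ 0.1 -0.2  2.2] M [-0.07  0.1   0.03] w0.0308
 t7.76 p [0.5679 0.1788 0.15  ] rv [ 2.276e+00  2.165e+00 -1.000e-03] F [-0.8 -0.7 -3.2] M [0.02 0.04 0.01] w0.0306
 t8.74 p [0.5674 0.1785 0.249 ] rv [-2.276 -2.165  0.003] F [ 0.4  0.1 -3.4] M [0.05 0.01 0.06] w0.0307
lifted t9.57 p [0.5675 0.1785 0.3835] rv [-2.276 -2.165  0.004] F [ 0.1  0.6 -2.3] M [ 0.    0.08 -0.  ] w0.0306
trans t10.98 p [ 0.6004 -0.1972  0.3853] rv [-2.309e+00 -2.129e+00 -2.000e-03] F [ 0.3  0.4 -3.5] M [ 0.03 -0.03  0.01] w0.0307
```

View pics/scene3.png

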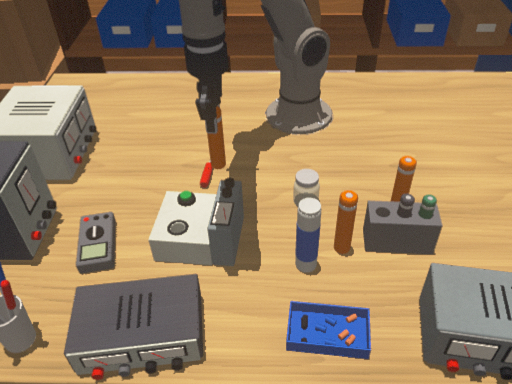

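```bash
cat >> h.py <<'E'
def cellpose(n='scene',zlo=.2,tag=None,grab=True,r0=.016):
    m=optics.camera_model(n)
    if grab:
        p,d=optics.grab_frame(n); cv2.imwrite(f'pics/{n}_{tag}.png',p[:,:,::-1]);np.save(f'pics/{n}_{tag}p.npy',p);np.save(f'pics/{n}_{tag}d.npy',d)
    else: p=np.load(f'pics/{n}{tag}p.npy');d=np.load(f'pics/{n}{tag}d.npy')
    C=cloud(m,d);hsv=cv2.cvtColor(p,cv2.COLOR_RGB2HSV);t=r.sense()['position']
    M=(hsv[...,0]<16)&(hsv[...,1]>140)&(np.hypot(C[...,0]-t[0],C[...,1]-t[1])<.06)&(C[...,2]>zlo)
    k,L,s,ce=cv2.connectedComponentsWithStats(M.astype(np.uint8));i=1+np.argmax(s[1:,4]);M=L==i
    v,u=np.nonzero(M); rows=np.unique(v)
    mid=[];
    for a in rows:
        c=u[v==a]; mid.append(((c.min()+c.max())/2,a,np.ptp(c)+1))
    mid=np.array(mid); q=C[M]
    return m,M,mid,q
E
python3 - <<'E'
from h import *
m,M,mid,q=cellpose(tag='3',grab=False)
print(mid[::3]); print('z',q[:,2].min(),q[:,2].max())
t=r.sense()['position']; Rm=R.from_rotvec(r.sense()['ee_rot']); a=Rm.apply([0,0,1])
P=np.array([t+a*s for s in(.114,.1,.07,.04,.02)]);print(P.round(4));print(proj(m,P).round(1))
E
```

```text
[[221.  120.    1. ]
 [219.5 123.    4. ]
 [220.  126.    5. ]
 [220.  129.    5. ]
 [219.5 132.    6. ]
 [215.  135.   15. ]
 [215.5 138.   16. ]
 [215.5 141.   16. ]
 [216.  144.   15. ]
 [216.  147.   15. ]
 [216.5 150.   16. ]
 [217.  153.   15. ]
 [217.  156.   15. ]
 [218.  159.   15. ]
 [218.  162.   15. ]
 [217.5 165.   14. ]
 [217.5 168.    6. ]]
z 0.27420715233433013 0.38897316871465815
[[ 0.6005 -0.1972  0.2714]
 [ 0.6005 -0.1972  0.2854]
 [ 0.6005 -0.1973  0.3154]
 [ 0.6005 -0.1973  0.3454]
 [ 0.6005 -0.1973  0.3654]]
[[217.9 165.5]
 [217.4 160.3]
 [216.2 148.9]
 [215.  137.1]
 [214.1 128.9]]
```

```bash
cat >> h.py <<'E'
YT=-.085; L=.114
X=np.array([np.cos(YT),np.sin(YT),0]);Y=np.array([-np.sin(YT),np.cos(YT),0])
BORE=np.array([.6008,-.311,.077])
def orient(tilt): return down(YT,tilt,Y)   # +tilt leans top to tester +x
def tcp(c,tilt):
    o=orient(tilt); return c-L*o.apply([0,0,1]),o.as_rotvec()
def foot(s=None):
    s=s or r.sense(); a=R.from_rotvec(s['ee_rot']).apply([0,0,1]); f=s['position']+L*a-BORE
    return np.array([f@X,f@Y,f[2]])*1000,np.degrees(np.arccos(-a[2]))
def go(dx,dy,dz,tilt,speed):
    p,o=tcp(BORE+dx*X+dy*Y+np.array([0,0,dz]),tilt); r.line_to(p,speed=speed,rotation=o)
def meanF(n=4):
    F=[]
    for _ in range(n): r.dwell(.02);F.append(np.r_[r.sense()['force'],r.sense()['ft_torque']])
    F=np.mean(F,0);return np.r_[F[:3]@X,F[:3]@Y,F[2],F[3:]]
E
python3 - <<'E'
from h import *
T=np.radians(15)
p,o=tcp(BORE+[0,0,.06],0); r.line_to([p[0],p[1],.385],speed=.2,rotation=o)
go(0,0,.07,0,.2)
go(-.0035,0,.05,T,.1); 
go(-.0035,0,.012,T,.1);r.dwell(.2)
F0=meanF(8);print(F0.round(2),foot())
np.save('F0.npy',F0)
m,M,mid,q=cellpose(tag='4',zlo=.07)
print(r.sense()['t'])
E
python3 -c "
import cv2
p=cv2.imread('pics/scene_4.png');cv2.imwrite('pics/s4z.png',cv2.resize(p[100:280,130:270],None,fx=3.3,fy=3.3,interpolation=cv2.INTER_CUBIC))"
```

```text
[-0.1   0.06 -2.63 -0.04 -0.48 -0.01] (array([-3.14222484,  0.08563946, 12.46468638]), np.float64(14.954395798107749))
13.975
```

View pics/s4z.png

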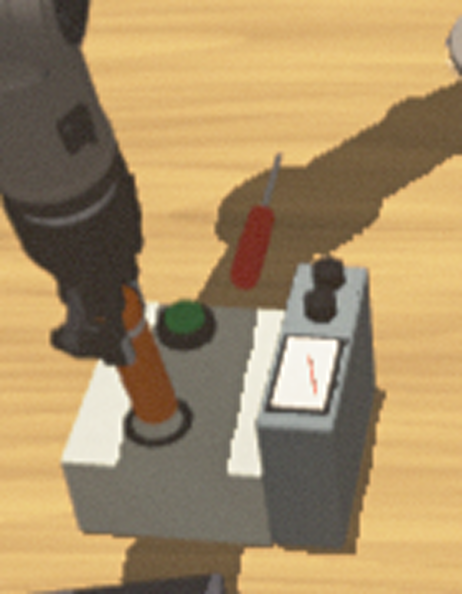

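```bash
python3 - <<'E'
from h import *
m=optics.camera_model('scene')
s=st();a=R.from_rotvec(s['ee_rot']).apply([0,0,1]);print(a)
P=np.array([s['position']+a*q for q in(.114,.1,.07,.04)]);print(P.round(4),proj(m,P).round(1))
import numpy as np
p=np.load('pics/scene_4p.npy');h=cv2.cvtColor(p,cv2.COLOR_RGB2HSV)
for v in range(200,232,3):
    u=np.nonzero((h[v,150:200,0]<14)&(h[v,150:200,1]>140))[0]+150
    if len(u):print(v,u.min(),u.max(),(u.min()+u.max())/2)
print(R.from_rotvec(m['rotation']).as_matrix().round(3))
E
```

```text
t13.97 p [ 0.6269 -0.3131  0.1995] rv [-2.164 -1.987  0.261] F [ 0.   0.7 -3.3] M [-0.05 -0.5   0.  ] w0.0306
[-0.25732298  0.02180242 -0.96607947]
[[ 0.5976 -0.3106  0.0893]
 [ 0.6012 -0.3109  0.1029]
 [ 0.6089 -0.3116  0.1318]
 [ 0.6167 -0.3122  0.1608]] [[177.  223.6]
 [175.8 220.7]
 [173.3 214.4]
 [170.6 207.7]]
200 173 174 173.5
203 170 175 172.5
206 171 177 174.0
209 171 178 174.5
212 169 179 174.0
215 168 180 174.0
218 169 181 175.0
221 170 182 176.0
224 171 182 176.5
227 173 178 175.5
[[-0.03  -0.678  0.734]
 [ 0.999 -0.005  0.035]
 [-0.02   0.735  0.678]]
```

```bash
python3 - <<'E'
from h import *
T=np.radians(15);F0=np.load('F0.npy')
for z in(.006,.003,.001,0,-.001,-.002,-.003):
    go(-.0035,0,z,T,.04);r.dwell(.05);dF=meanF(3)-F0
    print(z,dF.round(2),foot()[0].round(2))
    if np.linalg.norm(dF[:3])>5:break
E
```

```text
0.006 [-0.26  0.35  0.06 -0.02 -0.    0.02] [-3.58  0.02  5.85]
0.003 [ 0.36 -0.45  0.06 -0.01  0.02 -0.02] [-3.51  0.01  2.97]
0.001 [-0.25  0.36  0.09 -0.    0.01  0.03] [-3.51 -0.    0.96]
0 [ 0.13 -0.07 -0.24  0.   -0.01  0.01] [-3.49  0.01 -0.01]
-0.001 [ 0.53 -0.21  0.06 -0.01  0.    0.02] [-3.51  0.01 -1.04]
-0.002 [ 0.06 -0.07 -0.35  0.01  0.03  0.04] [-3.53  0.01 -2.04]
-0.003 [ 0.57  0.   -0.33  0.01  0.03 -0.01] [-3.51 -0.   -3.02]
```

```bash
python3 - <<'E'
from h import *
T=np.radians(15);F0=np.load('F0.npy')
for x in np.arange(-3,3.1,.5)*1e-3:
    go(x,0,-.003,T,.03);dF=meanF(4)-F0
    print((x*1e3).round(1),dF.round(2),foot()[0].round(2))
    if np.linalg.norm(dF[:3])>3:break
E
```

```text
-3.0 [ 0.45  0.   -0.06  0.01  0.01 -0.01] [-3.01  0.   -2.99]
-2.5 [-0.02  0.09 -0.18  0.    0.04 -0.01] [-2.49 -0.   -3.  ]
-2.0 [ 0.01 -0.22 -0.29 -0.04  0.03  0.03] [-1.99 -0.01 -3.01]
-1.5 [-0.08  0.01 -0.69 -0.02 -0.01 -0.01] [-1.5  -0.01 -3.01]
-1.0 [-0.3  -0.17 -0.38 -0.    0.17 -0.02] [-1.17 -0.01 -3.02]
-0.5 [-1.72 -0.23  0.23  0.09  0.54 -0.01] [-1.01 -0.03 -3.01]
0.0 [-3.39  0.08  0.61  0.15  1.07 -0.  ] [-0.79 -0.03 -3.06]
```

```bash
python3 - <<'E'
from h import *
F0=np.load('F0.npy')
for t,x,z in((15,-1.6,-2.5),(12,-1.4,-2.5),(9,-1.1,-2.5),(6,-.8,-2.5),(3,-.6,-2.5),(0,-.4,-2.5)):
    go(x*1e-3,0,z*1e-3,np.radians(t),.04);dF=meanF(4)-F0
    print(t,dF.round(2),foot()[0].round(2),foot()[1].round(2))
    if np.linalg.norm(dF[:3])>8:break
print(r.sense()['t'])
E
```

```text
15 [-0.78 -0.41 -0.22 -0.    0.26  0.02] [-0.93 -0.03 -2.41] 14.91
12 [-0.03 -0.29 -0.36 -0.03  0.19 -0.02] [-0.6   0.02 -2.17] 11.93
9 [ 0.17 -0.25 -0.23 -0.04  0.29 -0.01] [-0.45  0.26 -2.5 ] 8.99
6 [-0.   -0.    0.16 -0.05  0.46 -0.01] [-0.19  0.29 -2.46] 6.0
3 [-0.05 -0.36 -0.05 -0.06  0.59  0.  ] [ 0.02  0.3  -2.44] 3.0
0 [-0.02 -0.22 -0.21  0.03  0.53 -0.02] [ 0.61  0.44 -2.21] 0.05
20.8
```

```bash
cat > desc.py <<'E'
from h import *
import sys
F0=np.load('F0.npy');x,y=[float(a) for a in sys.argv[1:3]];z=float(sys.argv[3]);zend=float(sys.argv[4])
go(x*1e-3,y*1e-3,z*1e-3,0,.03);r.dwell(.15)
print('start',(meanF(3)-F0).round(2),foot()[0].round(2),foot()[1])
while z>zend:
    z-=1.5
    go(x*1e-3,y*1e-3,z*1e-3,0,.04);dF=meanF(2)-F0;f=foot()[0]
    x+=np.clip(.12*dF[0],-.4,.4) if abs(dF[0])>.7 else 0
    y+=np.clip(.12*dF[1],-.4,.4) if abs(dF[1])>.7 else 0
    print('%.1f'%z,dF.round(1),f.round(2),'cmd %.2f %.2f'%(x,y))
    if abs(dF[2])>12 or np.linalg.norm(dF[:2])>12:print('stop');break
print(r.sense()['t'])
E
python3 desc.py -.4 0 -2.5 -16
```

```text
start [-0.31  0.35  0.29  0.01  0.44  0.  ] [-0.24  0.22 -2.55] 0.0151071285088015
-4.0 [-0.1  0.4 -0.5  0.   0.5  0. ] [-0.52  0.   -4.14] cmd -0.40 0.00
-5.5 [-0.3 -0.4 -0.7  0.   0.5 -0. ] [-0.5  -0.04 -5.58] cmd -0.40 0.00
-7.0 [ 0.4 -0.2 -1.3  0.1  0.4  0. ] [-0.49  0.01 -7.08] cmd -0.40 0.00
-8.5 [-0.2 -0.4 -0.3  0.   0.5  0. ] [-0.47 -0.01 -8.59] cmd -0.40 0.00
-10.0 [ 0.4 -0.2 -0.   0.   0.5 -0. ] [ -0.46   0.02 -10.08] cmd -0.40 0.00
-11.5 [-0.3 -0.   0.   0.   0.5 -0. ] [-5.00e-01 -1.00e-02 -1.16e+01] cmd -0.40 0.00
-13.0 [ 0.5 -0.3  0.3  0.   0.5 -0. ] [ -0.49   0.03 -13.11] cmd -0.40 0.00
-14.5 [ 0.6 -0.   0.2  0.1  0.5 -0. ] [ -0.47  -0.02 -14.58] cmd -0.40 0.00
-16.0 [ 0.7 -0.3 -0.2  0.   0.5 -0. ] [-4.700e-01 -1.000e-02 -1.609e+01] cmd -0.31 0.00
23.8
```

```bash
sed -i 's/z-=1.5/z-=2.5 if z>-61 else .7/' desc.py; sed -i 's/abs(dF\[2\])>12/dF[2]>6/' desc.py; python3 desc.py -.35 0 -16 -66.5; python3 - <<'E'
from h import *
m,M,mid,q=cellpose(tag='5',zlo=.07)
p=cv2.imread('pics/scene_5.png');cv2.imwrite('pics/s5z.png',cv2.resize(p[100:280,130:270],None,fx=3.3,fy=3.3,interpolation=cv2.INTER_CUBIC))
E
```

```text
start [ 0.27  0.21 -0.26  0.03  0.45  0.01] [ -0.32  -0.04 -15.96] 0.004567689008655603
-18.5 [ 0.1 -0.1 -0.5  0.1  0.5  0. ] [ -0.48   0.03 -18.74] cmd -0.35 0.00
-21.0 [ 0.1 -0.5 -0.3  0.   0.5 -0. ] [-3.900e-01  2.000e-02 -2.118e+01] cmd -0.35 0.00
-23.5 [ 0.5  0.2 -0.3  0.   0.5 -0. ] [ -0.33   0.03 -23.63] cmd -0.35 0.00
-26.0 [ 0.5  0.5 -0.6  0.   0.5  0. ] [ -0.35   0.05 -26.16] cmd -0.35 0.00
-28.5 [-0.  -0.5  0.3  0.   0.5  0. ] [-3.400e-01  1.000e-02 -2.864e+01] cmd -0.35 0.00
-31.0 [ 0.4  0.2 -0.   0.   0.4 -0. ] [-3.500e-01  3.000e-02 -3.116e+01] cmd -0.35 0.00
-33.5 [ 0.1 -0.2  0.1  0.   0.5 -0. ] [-3.300e-01  3.000e-02 -3.366e+01] cmd -0.35 0.00
-36.0 [ 0.4 -0.2  0.4  0.   0.5  0. ] [ -0.35   0.   -36.16] cmd -0.35 0.00
-38.5 [ 0.8  0.6 -0.   0.   0.4  0. ] [-3.700e-01  1.000e-02 -3.866e+01] cmd -0.26 0.00
-41.0 [ 0.3 -0.3  0.4  0.   0.4 -0. ] [-2.300e-01 -2.000e-02 -4.115e+01] cmd -0.26 0.00
-43.5 [ 0.1 -0.8 -0.1  0.   0.5 -0. ] [-2.200e-01 -1.000e-02 -4.363e+01] cmd -0.26 -0.10
-46.0 [ 0.4 -0.6 -0.2  0.   0.5 -0. ] [ -0.21  -0.11 -46.14] cmd -0.26 -0.10
-48.5 [ 0.5 -0
[... 308 characters left out ...]
.1 -1.5  0.   0.5 -0. ] [ -0.18  -0.06 -58.63] cmd -0.26 -0.10
-61.0 [ 0.  -0.1  0.1  0.   0.5  0. ] [ -0.18  -0.08 -61.11] cmd -0.26 -0.10
-61.7 [ 0.3  0.3 -0.1  0.   0.5  0. ] [ -0.19  -0.08 -61.71] cmd -0.26 -0.10
-62.4 [ 0.5 -0.1 -0.5  0.   0.5  0. ] [ -0.27  -0.11 -62.43] cmd -0.26 -0.10
-63.1 [ 0.1 -0.8  0.9  0.1  0.5 -0. ] [ -0.29  -0.09 -63.16] cmd -0.26 -0.20
-63.8 [-0.   0.2 -0.   0.   0.5 -0. ] [ -0.28  -0.2  -63.84] cmd -0.26 -0.20
-64.5 [ 0.3 -0.4 -0.9  0.1  0.5 -0. ] [ -0.28  -0.17 -64.54] cmd -0.26 -0.20
-65.2 [-1.  -0.1  3.8  0.1  0.8 -0. ] [ -0.14  -0.24 -64.69] cmd -0.38 -0.20
-65.9 [-2.3  0.3  7.5  0.1  1.2  0. ] [-4.00e-02 -2.70e-01 -6.47e+01] cmd -0.66 -0.20
stop
31.3333
```

View pics/s5z.png

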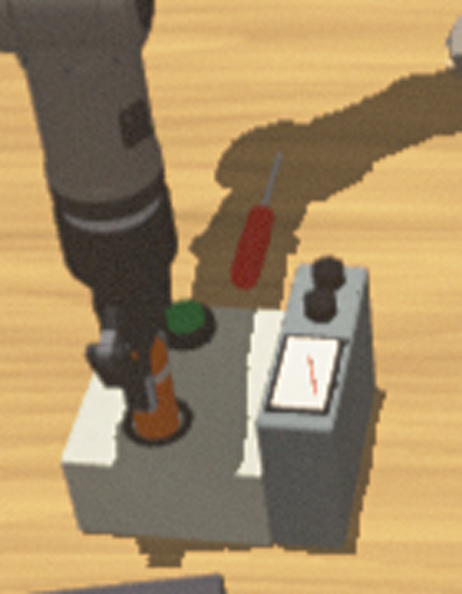

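```bash
python3 - <<'E'
from h import *
go(-.00035,-.0002,-.0648,0,.03);r.dwell(.1);st()
eoat.gripper_to(.085,20);st('open');r.dwell(.25)
s=r.sense();p=s['position'];o=orient(0).as_rotvec()
r.line_to([p[0],p[1],.16],speed=.08,rotation=o);r.line_to([p[0],p[1],.24],speed=.2,rotation=o)
B=BORE-.0004*X-.095*X;print('btn',B)
r.move_pose([B[0],B[1],.24],o);eoat.gripper_to(0,20);r.dwell(.1);st()
m,M,mid,q=cellpose(tag='6',zlo=.07)
p=cv2.imread('pics/scene_6.png');cv2.imwrite('pics/s6z.png',cv2.resize(p[100:280,130:270],None,fx=3.3,fy=3.3,interpolation=cv2.INTER_CUBIC))
E
```

```text
t31.73 p [ 0.6007 -0.3112  0.1263] rv [2.313e+00 2.125e+00 1.000e-03] F [-0.   0.8  1.4] M [-0.02  0.16  0.01] w0.0307
open t32.31 p [ 0.6005 -0.3112  0.1262] rv [2.314 2.125 0.   ] F [0.7 0.8 0.1] M [-0.05  0.03 -0.01] w0.0850
btn [ 0.50574443 -0.30290076  0.077     ]
 t35.02 p [ 0.5057 -0.3029  0.24  ] rv [ 2.314  2.125 -0.   ] F [0.5 0.4 0.6] M [ 0.04 -0.   -0.05] w-0.0001
```

View pics/s6z.png

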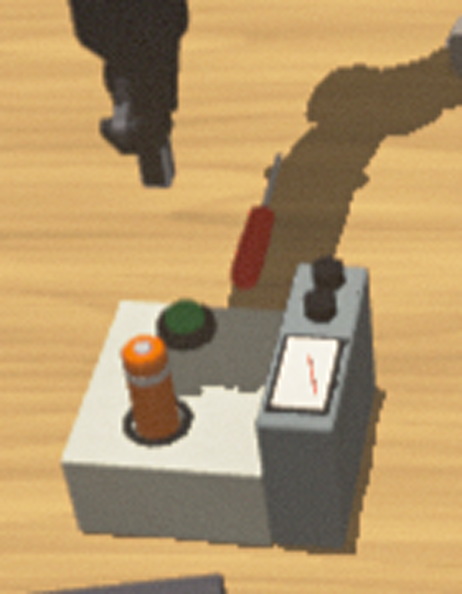

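```bash
python3 - <<'E'
from h import *
o=orient(0).as_rotvec();B=BORE-.0954*X
r.line_to([B[0],B[1],.125],speed=.12,rotation=o);r.dwell(.15);f0=meanF(4)
z=.118
while z>.095:
    r.line_to([B[0],B[1],z],speed=.04,rotation=o);dF=meanF(2)-f0;print('%.4f'%z,r.sense()['position'][2].round(4),dF[:3].round(1))
    if dF[2]>12:break
    z-=.0015
r.dwell(.2);st('pressed')
r.line_to([B[0],B[1],.13],speed=.1,rotation=o)
r.line_to([B[0],B[1],.30],speed=.2,rotation=o)
r.move_pose([.42,-.45,.38],o);st('away')
for n in('scene','top'):
    p,d=optics.grab_frame(n); cv2.imwrite(f'pics/{n}7.png',p[:,:,::-1]);np.save(f'pics/{n}7d.npy',d);np.save(f'pics/{n}7p.npy',p)
m=optics.camera_model('scene');C=cloud(m,d:=np.load('pics/scene7d.npy'))
q=C.reshape(-1,3);w=q[(np.hypot(q[:,0]-.6005,q[:,1]+.311)<.02)&(q[:,2]>.14)];print('celltop z98',np.percentile(w[:,2],[50,95]),np.median(w,0))
E
```

```text
0.1180 0.1177 [0.1 0.3 0.2]
0.1165 0.1165 [ 0.1  0.3 -0.2]
0.1150 0.1153 [ 0.1 -0.5  2. ]
0.1135 0.1137 [-0.3 -0.2  2.1]
0.1120 0.1122 [-0.4  0.   3.8]
0.1105 0.1107 [ 0.  -0.1  4.4]
0.1090 0.1101 [-2.2  0.2  9.4]
0.1075 0.1099 [-5.   0.8 17.4]
pressed t38.93 p [ 0.5061 -0.303   0.1099] rv [ 2.313e+00  2.124e+00 -2.000e-03] F [-4.8  2.1 18.1] M [ 0.28  1.04 -0.01] w-0.0002
away t41.08 p [ 0.4209 -0.4479  0.3789] rv [-2.309e+00 -2.127e+00 -2.000e-03] F [0.1 1.6 0.5] M [0.03 0.02 0.02] w0.0004
celltop z98 [0.15285537 0.155942  ] [ 0.60701073 -0.30964484  0.15285537]
```

View pics/scene7.png

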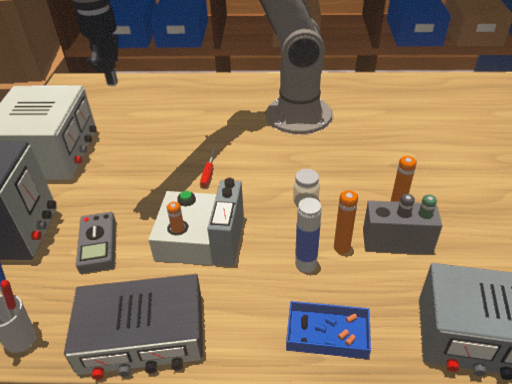

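View pics/top7.png

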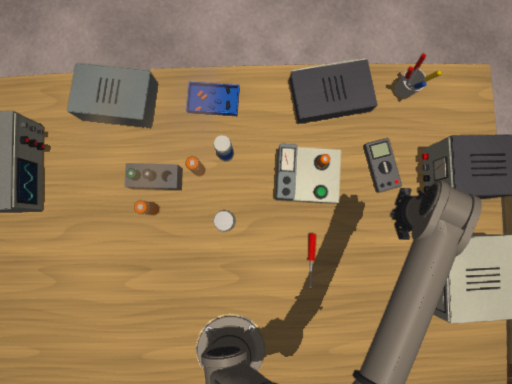

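```bash
python3 - <<'E'
from h import *
r.dwell(.3);s=st();print(np.abs(s['dq']).max())
r.sign_off()
E
```

```text
t41.48 p [ 0.4205 -0.4493  0.3798] rv [-2.312 -2.127  0.   ] F [ 0.2 -1.1  0.2] M [ 0.01  0.   -0.03] w-0.0001
0.006826672920778266
the job is handed in; nothing more can be done
```

The job is done and was handed in at 41.5 s of the 59 s allowed. No verdict is reported, so what follows rests on my own measurements.

- **Lift:** I pulled the orange cell straight up out of the charger and carried it over the other things. In the scene picture it lay within about 0.5 px of where the tool pose predicted.
- **Tilted start:** The cell went in leaning 15°, its foot centre about 3 mm below the mouth. A light sideways probe touched the bore wall about 0.5 mm from where I expected it.
- **Insertion:** I straightened the cell and lowered it in 0.7–2.5 mm steps. Contact forces stayed small until the foot met the floor 64.7 mm below the mouth, and I let go there.
- **Button:** I pressed it about 6 mm, until it hit a hard stop. It was held there with 17–18 N and then released.
- **Last checks:** The cell's top read about 0.153 m, where 0.152 m means fully home. In the last pictures the cell stands upright, the button looks up, and the other cells, can, jar, meter and screwdriver look unmoved. I judged those last points by eye and did not measure them. The arm is clear of everything.

One disagreement: the two cameras gave positions differing by 2–4 mm in x for some features. I went with the top view, and the contact forces agreed with it.

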